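# Stack the corner bolt, then hold the frame corner square

### The job

Finish the corner of the wooden shelf frame: thread the wide flat spacer ring down the upright bolt until it lies fully home on the wood and let go of it, then do the same with the narrower, taller bushing so that it sits on the spacer. Then take the carpenter's square by its wooden handle, lay it flat on the counter inside the corner and press it in, swinging the leaning stud true, until its outer faces touch both plate and stud; finish while still gripping the handle and pressing it firmly into the corner, and leave the other things on the counter where they are.

Things in the scene. Friction and masses are not known exactly. Their poses are not given: they have to be found in the camera images.
- frame: The plate: a fixed pale wood timber on the counter, with the bolt at its end. Origin: the inner corner point at counter height. Its x axis runs along the plate's inner face (plane y = 0, from x = 6 to 200 mm); its y axis is where the stud's inner face lies once square; z up. The square belongs in the x>0, y>0 quarter. Timbers are 40 mm wide, 30 mm high.
- post (a point): Foot of the upright steel bolt of the corner, on its axis at the timbers' top face, 30 mm above the counter, at (-20, -20) mm in the frame's x, y. Plain round bolt, 16 mm diameter, standing 56 mm above the timber (top 86 mm above the counter); its top 8 mm tapers to 6 mm diameter.
- stud: The stud: the frame's other timber, which swings flat about the bolt. Origin: on the bolt axis, at counter height. Its own y axis runs along it; its inner face is its own plane x = +20 mm, 30 mm high, ending at y = 220 mm. Axes parallel to those of frame when square.
- swing (a joint): Swing of the stud about the bolt axis, rad. 0 = square to the plate; positive = leaning in over the corner (inside angle less than 90 degrees), starts 0.07 to 0.17. A stiff pivot (about 0.3 N m of friction) that stays where it is put; a stop prevents it from going past square.
- square: Aluminium carpenter's square with a wooden handle, loose, about 350 g, lying flat. Origin: its heel (the L's outer corner) at the underside. Two legs run 160 mm from the heel along its own +x and +y, each 25 mm wide, 24 mm high; outer faces are its planes y = 0 and x = 0. Smooth metal that slides easily (friction about 0.2).
- handle (a point): Middle of the square's handle, at (67, 67, 35) mm in the square's frame, same axes. The handle is an upright dark wood bar 16 mm thick, 135 mm long, across both legs at 45 degrees (its length along the square's (-1, 1) direction), from 6 to 52 mm above the underside; grip it here across its thickness.
- spacer: Flat steel spacer ring, lying loose: 44 mm outside diameter, 19 mm bore, 14 mm thick. Origin: centre of its underside.
- bushing: Steel bushing standing loose: 34 mm outside diameter, 19 mm bore, 30 mm tall. Origin: centre of its underside.
- quart: Blue quart paint can, 108 mm across, 124 mm high. Bystander: leave it alone. Origin at its underside.
- pot: Small sample jar, 56 mm across, 60 mm high. Bystander: leave it alone. Origin at its underside.
- screwdriver: Screwdriver lying on the counter. Bystander: leave it alone. Origin at its underside.
- brush: Paint brush lying on the counter. Bystander: leave it alone. Origin at its underside.
- wrench: Wrench lying on the counter. Bystander: leave it alone. Origin at its underside.
- stick: Wooden stirring stick, 240 by 25 by 5 mm. Bystander: leave it alone. Origin at its underside.
- nut_tray: Small grey open tray, 70 by 90 by 28 mm. Bystander: leave it alone. Origin at its underside.

How it is judged:
By the outcome, as a careful person would: the job done as asked, in the order asked, and still so for the second after the job is handed in, while the arm keeps its last pose, push and grip.
It also fails if it takes over 72 s, if anything falls off the work surface, if the arm or the gripper's body presses on something with over 40 N, if the wrist force passes 120 N, or if a joint passes its speed limit or range.

### The arm

A 6-joint arm with a two-finger parallel gripper is mounted at the origin on the work surface. World frame = base frame: x ahead of the robot, y to its left, z up, the work surface at z = 0. Lengths are in m, angles in rad, forces in N, time in s.
With the tool pointing down it reaches from about 0.375 to 0.9 m from the base axis. Payload 3.1 kg.
Tool frame: the origin (TCP) lies at the very end of the fingers, on their centre line; the grasp point (between the pads) lies 19 mm behind it (grip_depth is the distance from the TCP to the grasp point, in m); z points along the fingers, y is the line along which they close (so a half turn about z gives the same grasp; the last joint's range is limited). The gripper opens to 85 mm and grips with 20 to 120 N. Pads are 22 mm wide; open, the fingers measure 114 mm over their backs; the gripper's body (76 mm by 85 mm) begins 54 mm behind the grasp point. The pads swing forward as they close: fully open they stand 13 mm farther back than shut.
Start: joints at [-1.405, 0.527, 1.433, -0, 1.181, -0.178], TCP at [0.211, -0.588, 0.231] pointing down, gripper open.
Joint ranges: [-3.08, 3.08], [-0.75, 2.2], [0.22, 2.44], [-1.43, 4.57], [0, 2.65], [-2.85, 2.85]. Speed limits (rad/s): [2.79, 2.79, 3.14, 3.14, 3.14, 3.14].

### API

Orientations are given as a unit quaternion [x, y, z, w].
In Python, from station import * gives the robot as it stands.
- The arm moves only by the tool apply_moves, never from a script. Its argument "plan" is a list of rows, each a list of 7 numbers: the shift along the tool's x, y, z in m, then the turn, a rotation vector about the tool's x, y, z in rad, then the gripper command: -1 is fully open, 1 is shut, values between are in proportion. In form: [[dx, dy, dz, wx, wy, wz, jaw], ...]. A call has 1 to 8 rows; each row shifts and turns the commanded pose from where the row before left it, along the tool's axes as they then stand; what a row does not reach is not made up. A row lasts 1/8 s, in which the tool goes at most 62.5 mm and 10.7 degrees, less where a joint would pass 70% of its speed; a pose out of reach is approached as far as the arm can. A call is refused whole if a number of a shift passes 0.0625 or a number of a turn 0.188, either way. A call with a gripper value outside its range is refused whole. The fingers move at their own pace and stop on an object; "force" is the grip in N (left out, the last holds). Time passes only in rows, so rows that do not move let the fingers close. It gives the time, the measured TCP pose, the force, the opening and the grip force at its end, in the units of the state.
- sense(): the state, without advancing time (a new reading comes with each control period).
- snapshot(name): name is "side" or "top" or "wrist"; returns the picture (400x640x3 uint8, red, green, blue); there is no depth.
- calibration(name): a dict with "camera_matrix" (3x3 intrinsics, pixels), "k1" (the pictures are not rectified: a ray, as slopes to the right and down, at radius r is drawn at 1 + k1 r^2 times it, then the intrinsics apply), "R" (3x3) and "t" (3): a world point X has camera coordinates R X + t; the wrist camera has in their place "mount" (4x4, takes a point from camera to tool coordinates, whose origin is the TCP and whose axes are the flange's). Camera axes: x right, y down, z forward; pixel columns grow to the right and rows downward; lengths in m; the calibration is good to about 2 mm. A picture is of the moment at which its call begins: read the wrist's pose just before it. calibration takes no time and is no camera call.
- sign_off(): hands the job in; it is judged then, once.
The state is a dict: "t": time; "q": joint angles; "qd": joint speeds; "tau": joint torques, N m; "tcp_pos": TCP position; "tool_rot": TCP orientation; "force": force on the tool from outside, world axes, zero at the start; "ft_torque": the same for the moment, N m; "finger_gap": opening from 0.0 (shut) to 1.0 (fully open); "gripper_force": force on a finger pad.
Only numpy, scipy, OpenCV 4.12 (cv2) and the standard library are available. Lean on these libraries where they do the work, as an engineer would, in place of code of your own. Each camera call takes 0.05 s, during which the arm holds its last target. There are 200 camera calls.

## Working session

There is one attempt and no reset: what is moved stays moved. The work goes in short steps, Python scripts to look and compute and a tool call to move; the robot and the scene stay as the last step left them, time stands still between calls to the robot, and variables do not carry over. Pictures are saved under pics/ and viewed, at most 10 in all, crops included, and the job is handed in when it is done.

Besides the shell and the picture viewer there is one more tool, called after ">>>" as name(argument=value, ...), one argument or row to a line, values as JSON. apply_moves: Moves the arm, as the interface text tells. Its arguments: {"type":"object","properties":{"plan":{"type":"array"},"force":{"type":"number"}},"required":["plan"]}

```bash
ls; mkdir -p pics
python3 - <<'E'
from station import *
import cv2, numpy as np
s=sense(); print(s)
for n in ("top","side","wrist"):
    c=calibration(n); print(n,{k:np.round(np.array(v),4).tolist() for k,v in c.items()})
    cv2.imwrite(f"pics/{n}0.png",cv2.cvtColor(snapshot(n),cv2.COLOR_RGB2BGR))
E
```

```text
pics
{'t': 0.0, 'q': array([-1.40448558e+00,  5.28460268e-01,  1.43389608e+00, -1.49402482e-07,
        1.18139740e+00, -1.78501214e-01]), 'qd': array([ 0.00214641,  0.00029255, -0.00074038, -0.00056728,  0.0004101 ,
       -0.00067633]), 'tau': array([ 1.69234554e-03, -4.42347801e+01, -1.78023165e+01, -2.28951385e-04,
        8.41343834e-03,  2.55350834e-06]), 'tcp_pos': array([ 0.21116956, -0.5874889 ,  0.23033922]), 'tool_rot': array([ 9.85174285e-01,  1.71553081e-01,  6.51706950e-06, -1.08052725e-03]), 'force': array([0.02890209, 0.55221622, 0.35277309]), 'ft_torque': array([-0.02632784, -0.03271437, -0.01768275]), 'gripper_force': 0.0, 'finger_gap': 0.9977774789753261}
top {'camera_matrix': [[374.0856, 0.0, 320.9928], [0.0, 374.0856, 199.2367], [0.0, 0.0, 1.0]], 'k1': 0.0217, 'R': [[0.0077, -0.9999, 0.0108], [-0.9986, -0.0083, -0.0522], [0.0523, -0.0104, -0.9986]], 't': [-0.0536, 0.5423, 1.3313]}
side {'camera_matrix': [[401.2168, 0.0, 316.5559], [0.0, 401.2168, 196.7451], [0.0, 0.0, 1.0]], 'k1': -0.0226, 'R': [[-0.906, -0.4231, 0.0094], [-0.2335, 0.4813, -0.8449], [0.3529, -0.7677, -0.5349]], 't': [0.4631, 0.203, 1.2359]}
wrist {'camera_matrix': [[283.3489, 0.0, 319.7347], [0.0, 283.3489, 199.4769], [0.0, 0.0, 1.0]], 'k1': -0.0312, 'mount': [[-0.0001, -0.9513, -0.3082, 0.0789], [1.0, -0.0001, -0.0001, -0.0005], [0.0, -0.3082, 0.9513, -0.1417], [0.0, 0.0, 0.0, 1.0]]}
```

View pics/top0.png

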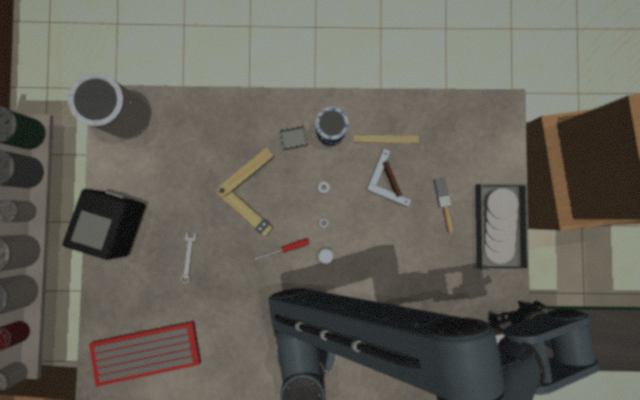

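View pics/side0.png

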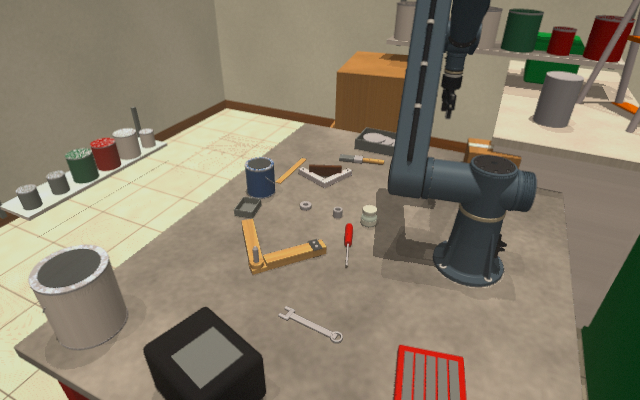

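```bash
cat > h.py <<'E'
from station import *
import cv2, numpy as np
from scipy.spatial.transform import Rotation as Ro
def cam(name,s=None):
    c=calibration(name); K=np.array(c["camera_matrix"]); D=np.array([c["k1"],0,0,0.])
    if name=="wrist":
        s=s or sense(); M=np.array(c["mount"]); T=Ro.from_quat(s["tool_rot"]).as_matrix()
        Rc=T@M[:3,:3]; p=T@M[:3,3]+s["tcp_pos"]
    else: Rc=np.array(c["R"]).T; p=-Rc@np.array(c["t"])
    return K,D,Rc,p
def rays(C,px):
    K,D,Rc,p=C; u=np.array(px,float).reshape(-1,2)
    n=(u-K[:2,2])/[K[0,0],K[1,1]]; r=n.copy()
    for _ in range(20): r=n/(1+D[0]*(r**2).sum(1,keepdims=True))
    return np.c_[r,np.ones(len(r))]@Rc.T
def onz(C,px,z):
    d=rays(C,px); p=C[3]; return p+d*((z-p[2])/d[:,2])[:,None]
def proj(C,X):
    K,D,Rc,p=C; x=(np.array(X,float).reshape(-1,3)-p)@Rc; r=x[:,:2]/x[:,2:]
    return r*(1+D[0]*(r**2).sum(1,keepdims=True))*[K[0,0],K[1,1]]+K[:2,2]
def shot(name):
    s=sense(); im=snapshot(name); return cam(name,s),cv2.cvtColor(im,cv2.COLOR_RGB2BGR),s
def delta(pos,yaw,s=None):
    """shift in tool axes to world pos with tool down and tool-y at world yaw (mod pi)"""
    s=s or sense(); R=Ro.from_quat(s["tool_rot"]); m=R.as_matrix()
    d=R.inv().apply(np.array(pos)-s["tcp_pos"])
    y=np.array([np.cos(yaw),np.sin(yaw),0])
    if y@m[:,1]<0: y=-y
    z=np.array([0,0,-1.]); G=np.c_[np.cross(y,z),y,z]
    return np.round(d,4),np.round((R.inv()*Ro.from_matrix(G)).as_rotvec(),3)
E
python3 - <<'E'
from h import *
C=cam("top")
P=lambda n,px,z: print(n,np.round(onz(C,px,z)[0],3))
P("spacer",(323.5,187),.014);P("bush",(323.5,223),.03);P("bolt",(222,190),.086)
P("studend",(270,152),.03);P("plateend",(268,232),.03);P("heel",(371,188),.024)
P("legy",(386,152),.024);P("legx",(410,204),.024);P("handle",(392,178),.05);P("pot",(326,257),.06);P("tray",(293,138),.02);P("quart",(332,124),.124)
s=sense()
print(delta((.53,-.0,.25),0), Ro.from_quat(s["tool_rot"]).as_matrix().round(3))
E
```

```text
spacer [ 0.587 -0.058  0.014]
bush [ 0.458 -0.059  0.03 ]
bolt [0.568 0.288 0.086]
studend [0.709 0.134 0.03 ]
plateend [0.424 0.137 0.03 ]
heel [ 0.584 -0.228  0.024]
legy [ 0.714 -0.282  0.024]
legx [ 0.528 -0.367  0.024]
handle [ 0.618 -0.298  0.05 ]
pot [ 0.341 -0.068  0.06 ]
tray [0.763 0.053 0.02 ]
quart [ 0.789 -0.083  0.124]
(array([ 0.4987, -0.4453, -0.0186]), array([-1.000e-03, -1.000e-03, -1.226e+00])) [[ 0.941  0.338 -0.   ]
 [ 0.338 -0.941  0.002]
 [ 0.    -0.002 -1.   ]]
```

>>> apply_moves(
  plan=[
    [0.03,-0.022,0,0,0,0,-1],
    [0.045,-0.033,0,0,0,0,-1],
    [0.045,-0.033,0,0,0,0,-1],
    [0.045,-0.033,0,0,0,0,-1],
    [0.045,-0.033,0,0,0,0,-1],
    [0.045,-0.033,0,0,0,0,-1],
    [0.045,-0.033,0,0,0,0,-1],
    [0.045,-0.033,0,0,0,0,-1],
  ],
  force=60,
)

```text
t: 1.15
tcp_pos: [0.4512, -0.2319, 0.2313]
tool_rot: [0.985, 0.171, 0.0, 0.0]
force: [0.9, -0.6, 0.6]
finger_gap: 1.002
gripper_force: 0.0
```

>>> apply_moves(
  plan=[
    [0.045,-0.033,0.01,0,0,0,-1],
    [0.045,-0.033,0.015,0,0,0,-1],
    [0.045,-0.033,0.015,0,0,0,-1],
    [0.03,-0.02,0.01,0,0,0,-1],
    [0.005,-0.005,0,0,0,0,-1],
    [0,0,0,0,0,0,-1],
    [0,0,0,0,0,0,-1],
  ],
)

```text
t: 2.02
tcp_pos: [0.5681, -0.0604, 0.1817]
tool_rot: [0.985, 0.171, 0.0, 0.0]
force: [-0.1, -0.1, -0.0]
finger_gap: 1.003
gripper_force: 0.0
```

Run:
```python
from h import *
C,im,s=shot("wrist"); print(s["t"],s["tcp_pos"],s["force"])
cv2.imwrite("pics/w1.png",im); np.save("w1.npy",np.array([0]))
```

```text
2.025 [ 0.56808111 -0.06043881  0.1816907 ] [-0.10298135 -0.05838825 -0.02808116]
```

View pics/w1.png

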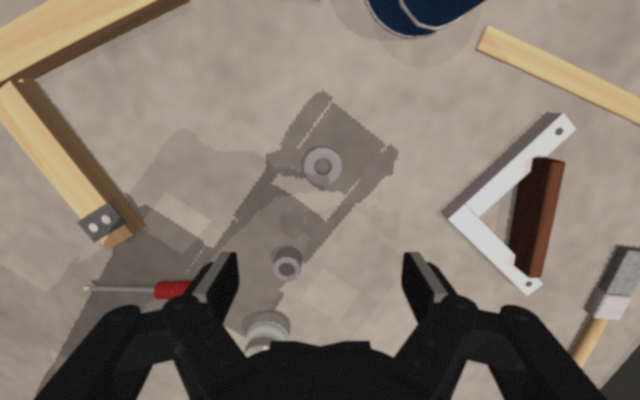

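```bash
cat >> h.py <<'E'
def ring(C,im,guess,z,win=40,rad=None):
    """hue mask of steel (less yellow than counter) near guess pixel; fits outline, casts to z"""
    x,y=map(int,guess); sub=im[y-win:y+win,x-win:x+win].astype(float)
    t=(sub[...,2]-sub[...,0])/(sub.sum(2)/3+1); m=(t<0.5*np.median(t)).astype(np.uint8)
    m=cv2.morphologyEx(m,cv2.MORPH_OPEN,np.ones((3,3)))
    cs,_=cv2.findContours(m,cv2.RETR_EXTERNAL,cv2.CHAIN_APPROX_NONE)
    c=min((c for c in cs if cv2.contourArea(c)>150),key=lambda c:np.hypot(*(np.array(cv2.minEnclosingCircle(c)[0])-win)))
    h=cv2.convexHull(c).reshape(-1,2)+[x-win,y-win]
    return h,m
E
python3 - <<'E'
from h import *
im=cv2.imread("pics/w1.png"); C=cam("wrist")
for n,g,z in (("sp",(322,166),.014),("bu",(287,263),.03)):
    h,m=ring(C,im,g,z); e=cv2.fitEllipse(h.astype(np.float32)); print(n,e, onz(C,[e[0]],z/2), onz(C,[e[0]],z)); 
    big=cv2.resize(im[g[1]-40:g[1]+40,g[0]-40:g[0]+40],(320,320),interpolation=cv2.INTER_CUBIC); mm=cv2.resize(m*255,(320,320),interpolation=0)
    cv2.imwrite(f"pics/_{n}.png",np.hstack([big,cv2.cvtColor(mm,cv2.COLOR_GRAY2BGR)]))
cv2.imwrite("pics/z1.png",np.vstack([cv2.imread("pics/_sp.png"),cv2.imread("pics/_bu.png")])[:600])
E
```

```text
sp ((324.9287109375, 157.0623016357422), (17.82320213317871, 29.252927780151367), 105.5531234741211) [[ 0.59475782 -0.05682161  0.007     ]] [[ 0.59580754 -0.05630698  0.014     ]]Traceback (most recent call last):
  File "<stdin>", line 4, in <module>
  File "h.py", line 37, in ring
    c=min((c for c in cs if cv2.contourArea(c)>150),key=lambda c:np.hypot(*(np.array(cv2.minEnclosingCircle(c)[0])-win)))
ValueError: min() iterable argument is empty
```

```bash
python3 - <<'E'
import re
t=open("h.py").read(); t=t[:t.index("def ring")]
t+='''def ring(im,guess,r_out,win=40,k=4):
    """Hough circle near guess (px), expected radius px"""
    x,y=map(int,guess); x0=max(x-win,0);y0=max(y-win,0)
    g=cv2.cvtColor(im[y0:y+win,x0:x+win],cv2.COLOR_BGR2GRAY); g=cv2.resize(g,None,fx=k,fy=k,interpolation=cv2.INTER_CUBIC)
    g=cv2.GaussianBlur(g,(0,0),2)
    c=cv2.HoughCircles(g,cv2.HOUGH_GRADIENT,1,10,param1=60,param2=8,minRadius=int(r_out*k*.85),maxRadius=int(r_out*k*1.15))
    return None if c is None else [(a/k+x0-.375,b/k+y0-.375,r/k) for a,b,r in c[0][:3]]
'''
open("h.py","w").write(t)
E
python3 - <<'E'
from h import *
im=cv2.imread("pics/w1.png"); C=cam("wrist"); k=[]
for n,g,z,R in (("sp",(322,166),.014,.022),("bu",(287,263),.03,.017)):
    X=onz(C,[g],z)[0]; o=proj(C,[X,X+[R,0,0],X+[0,R,0]]); r=np.mean(np.hypot(*(o[1:]-o[0]).T)); 
    for c in ring(im,g,r): print(n,r,c,onz(C,[c[:2]],z).round(4))
    k.append(cv2.resize(im[g[1]-30:g[1]+30,g[0]-30:g[0]+30],(400,400),interpolation=cv2.INTER_CUBIC))
cv2.imwrite("pics/z1.png",np.hstack(k))
E
```

```text
Traceback (most recent call last):
TypeError: 'NoneType' object is not iterable
```

Run:
```python
from h import *
im=cv2.imread("pics/w1.png"); C=cam("wrist"); k=[]
for n,g,z in (("sp",(322,166),.014),("bu",(287,263),.03)):
    print(n,onz(C,[g],z).round(4),onz(C,[np.add(g,(1,1))],z).round(4))
    k.append(cv2.resize(cv2.normalize(im[g[1]-30:g[1]+30,g[0]-30:g[0]+30],None,0,255,cv2.NORM_MINMAX),(360,360),interpolation=cv2.INTER_CUBIC))
cv2.imwrite("pics/z1.png",np.hstack(k))
```

```text
sp [[ 0.5854 -0.0566  0.014 ]] [[ 0.5847 -0.0581  0.014 ]]
bu [[ 0.4659 -0.0558  0.03  ]] [[ 0.465  -0.0573  0.03  ]]
```

View pics/z1.png

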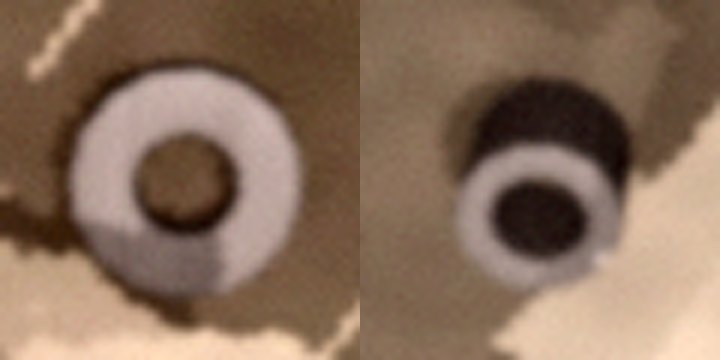

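>>> apply_moves(
  plan=[
    [0.0175,0.0028,0.02,0,0,0,-1],
    [0,0,0.05,0,0,0,-0.3],
    [0,0,0.05,0,0,0,-0.3],
    [0,0,0.035,0,0,0,-0.3],
    [0,0,0.02,0,0,0,-0.3],
    [0,0,0.005,0,0,0,-0.3],
    [0,0,0,0,0,0,-0.3],
  ],
)

```text
t: 2.95
tcp_pos: [0.5867, -0.0566, 0.0021]
tool_rot: [0.985, 0.171, 0.001, 0.0]
force: [0.4, 0.4, -0.3]
finger_gap: 0.649
gripper_force: 0.0
```

Run:
```python
from h import *
C,im,s=shot("wrist"); print(s["tcp_pos"],s["force"],s["finger_gap"])
cv2.imwrite("pics/w2.png",im)
```

```text
[ 0.58665101 -0.05655307  0.00212862] [ 0.39023946  0.35282982 -0.30288329] 0.6493153144106454
```

View pics/w2.png

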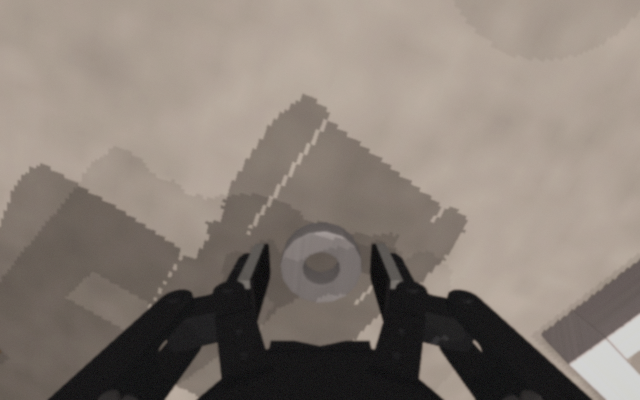

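Run:
```python
from h import *
C=cam("wrist"); s=sense(); p=s["tcp_pos"]
print(proj(C,[[p[0],p[1],.014]]),onz(C,[(320.8,263)],.014))
im=cv2.imread("pics/w1.png"); s2=dict(s); s2["tcp_pos"]=np.array([.56808,-.06044,.18169]); print(onz(cam("wrist",s2),[(286.2,268.7),(322.4,165.9)],.03),onz(cam("wrist",s2),[(286.2,268.7),(322.4,165.9)],.014))
```

```text
[[320.72674449 266.09276497]] [[ 0.58869439 -0.05590005  0.014     ]]
[[ 0.45867963 -0.05720423  0.03      ]
 [ 0.588851   -0.05565105  0.03      ]] [[ 0.4486955  -0.05851097  0.014     ]
 [ 0.58596259 -0.05687313  0.014     ]]
```

>>> apply_moves(
  plan=[
    [0,0,0,0,0,0,0.5],
    [0,0,0,0,0,0,0.5],
    [0,0,0,0,0,0,0.5],
    [0,0,0,0,0,0,0.5],
  ],
  force=50,
)

```text
t: 3.5
tcp_pos: [0.5871, -0.0563, 0.0033]
tool_rot: [0.985, 0.172, 0.001, 0.001]
force: [-0.5, -1.1, 5.8]
finger_gap: 0.48
gripper_force: 50.2
```

>>> apply_moves(
  plan=[
    [0,0,-0.02,0,0,0,0.5],
    [0,0,-0.05,0,0,0,0.5],
    [0.003,-0.03,-0.03,0,0,0,0.5],
    [0.006,-0.06,0,0,0,0,0.5],
    [0.006,-0.06,0,0,0,0,0.5],
    [0.006,-0.06,0,0,0,0,0.5],
    [0.006,-0.06,0,0,0,0,0.5],
    [0.006,-0.04,0,0,0,0,0.5],
  ],
)

```text
t: 4.5
tcp_pos: [0.5111, 0.2495, 0.1029]
tool_rot: [0.985, 0.173, 0.001, -0.0]
force: [1.4, -0.5, -0.2]
finger_gap: 0.482
gripper_force: 51.0
```

>>> apply_moves(
  plan=[
    [0.005,-0.02,0,0,0,0,0.5],
    [0,0,0,0,0,0,0.5],
    [0,0,0,0,0,0,0.5],
  ],
)

```text
t: 4.88
tcp_pos: [0.5107, 0.2662, 0.1016]
tool_rot: [0.985, 0.171, 0.0, 0.0]
force: [-0.1, 0.1, -1.1]
finger_gap: 0.479
gripper_force: 51.0
```

Run:
```python
from h import *
C,im,s=shot("wrist"); print(s["tcp_pos"],s["force"],s["finger_gap"])
np.savez("w3.npz",p=s["tcp_pos"],q=s["tool_rot"])
cv2.imwrite("pics/w3full.png",im)
cr=im[60:310,200:440]; cr=cv2.normalize(cr,None,0,255,cv2.NORM_MINMAX)
cv2.imwrite("pics/w3.png",cv2.resize(cr,None,fx=2.4,fy=2.4,interpolation=cv2.INTER_CUBIC))
```

```text
[0.51070441 0.2661862  0.10158141] [-0.0816144   0.14820555 -1.14137419] 0.47936506215670605
```

View pics/w3.png

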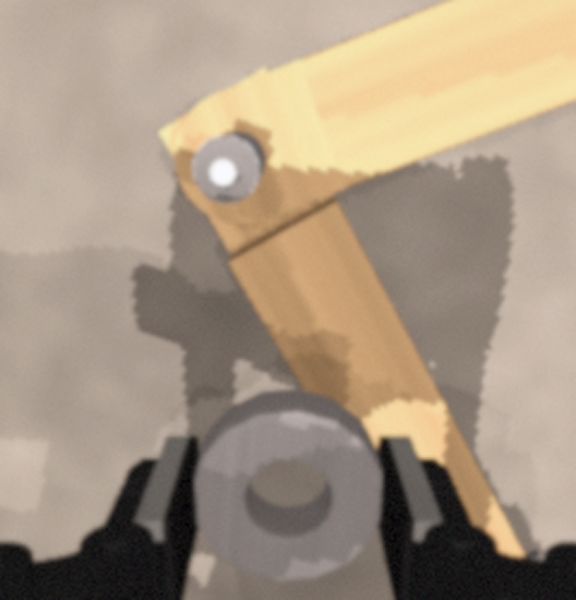

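Run:
```python
from h import *
C=cam("wrist"); s=sense(); R=Ro.from_quat(s["tool_rot"]).inv()
b=onz(C,[(292.7,131.5)],.086)[0]; r=onz(C,[(319.7,266.4)],.1123)[0]
print(b,r,"ring in tool",R.apply(r-s["tcp_pos"]),"shift",R.apply(b-r))
T=cam("top"); print(proj(T,[b]), s["t"])
```

```text
[0.56849545 0.30262146 0.086     ] [0.51008163 0.26623975 0.1123    ] ring in tool [-0.00052539 -0.00052067 -0.01084088] shift [ 0.06725027 -0.01462544  0.02628674]
[[217.62554631 189.68659425]] 4.925
```

Run:
```python
from h import *
k=[]
for n in ("top","side"):
    C=cam(n); im=cv2.imread(f"pics/{n}0.png")
    for X in ([.5685,.3026,.086],[.5685,.288,.086]):
        u=proj(C,[X])[0]; print(n,u)
    im2=im[int(u[1])-15:int(u[1])+20,int(u[0])-20:int(u[0])+20]; print(int(u[0])-20,int(u[1])-15)
    k.append(cv2.resize(im2,(400,350),interpolation=cv2.INTER_CUBIC))
cv2.imwrite("pics/z2.png",np.hstack(k))
```

```text
top [217.63193706 189.68531481]
top [221.95743949 189.72341829]
201 174
side [254.55012131 246.31436142]
side [257.25673416 243.43454045]
237 228
```

View pics/z2.png

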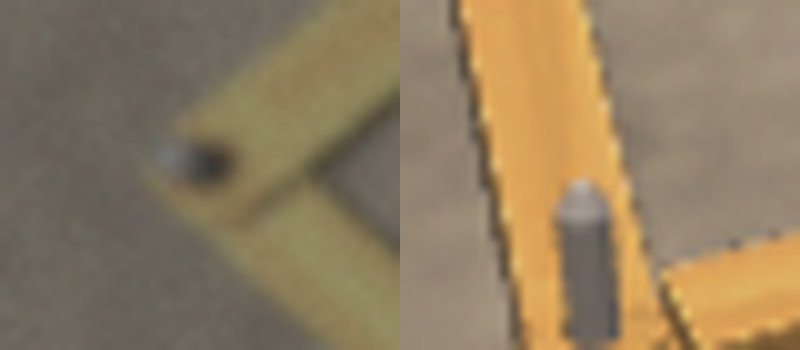

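>>> apply_moves(
  plan=[
    [0.03,-0.006,0,0,0,0,0.5],
    [0.03,-0.006,0,0,0,0,0.5],
    [0.0072,-0.0026,0,0,0,0,0.5],
    [0,0,0,0,0,0,0.5],
    [0,0,0.01,0,0,0,0.5],
    [0,0,0.006,0,0,0,0.5],
    [0,0,0.006,0,0,0,0.5],
    [0,0,0,0,0,0,0.5],
  ],
)

```text
t: 5.92
tcp_pos: [0.569, 0.3037, 0.0787]
tool_rot: [0.985, 0.172, 0.0, 0.0]
force: [1.6, 0.1, -1.5]
finger_gap: 0.484
gripper_force: 50.9
```

Run:
```python
from h import *
C,im,s=shot("wrist"); print(s["tcp_pos"],s["force"],s["ft_torque"])
print(Ro.from_quat(s["tool_rot"]).inv().apply(s["force"]), proj(C,[[.5685,.3026,.086]]))
cr=im[180:350,230:410]; cr=cv2.normalize(cr,None,0,255,cv2.NORM_MINMAX)
cv2.imwrite("pics/w4.png",cv2.resize(cr,None,fx=3,fy=3,interpolation=cv2.INTER_CUBIC))
```

```text
[0.56900696 0.30372738 0.07873987] [ 1.59965662  0.08473876 -1.4806931 ] [-0.02673003 -0.42803374  0.03154399]
[1.53283792 0.46046322 1.48219957] [[322.32318989 263.39958986]]
```

>>> apply_moves(
  plan=[
    [0.0005,0.0002,0.01,0,0,0,0.5],
    [0,0,0.01,0,0,0,0.5],
    [0,0,0.01,0,0,0,0.5],
    [0,0,0.008,0,0,0,0.5],
    [0,0,0.004,0,0,0,0.5],
    [0,0,0.001,0,0,0,0.5],
    [0,0,0,0,0,0,0.5],
  ],
)

```text
t: 6.85
tcp_pos: [0.5691, 0.3038, 0.0363]
tool_rot: [0.985, 0.172, 0.0, 0.0]
force: [2.9, -0.7, -1.7]
finger_gap: 0.485
gripper_force: 50.9
```

>>> apply_moves(
  plan=[
    [0.0006,0,0.002,0,0,0,0.5],
    [0,0,0.001,0,0,0,0.5],
    [0,0,0.001,0,0,0,0.5],
    [0,0,0,0,0,0,0.5],
  ],
)

```text
t: 7.35
tcp_pos: [0.5692, 0.3041, 0.0332]
tool_rot: [0.985, 0.172, -0.0, 0.0]
force: [0.1, -0.8, 5.0]
finger_gap: 0.485
gripper_force: 51.6
```

>>> apply_moves(
  plan=[
    [0,0,0,0,0,0,-0.5],
    [0,0,0,0,0,0,-0.5],
    [0,0,-0.015,0,0,0,-0.5],
    [0,0,-0.04,0,0,0,-0.5],
    [0,0,-0.05,0,0,0,-0.3],
    [-0.02,0.027,-0.02,0,0,0,-0.3],
    [-0.035,0.047,0,0,0,0,-0.3],
    [-0.035,0.047,0,0,0,0,-0.3],
  ],
)

```text
t: 8.35
tcp_pos: [0.5257, 0.1587, 0.1589]
tool_rot: [0.985, 0.172, 0.001, 0.0]
force: [0.3, -1.2, 0.3]
finger_gap: 0.65
gripper_force: 0.0
```

>>> apply_moves(
  plan=[
    [-0.035,0.047,0,0,0,0,-0.3],
    [-0.035,0.047,0,0,0,0,-0.3],
    [-0.035,0.047,0.01,0,0,0,-0.3],
    [-0.025,0.034,0.03,0,0,0,-0.3],
    [-0.0058,0.0064,0.03,0,0,0,-0.3],
    [0,0,0,0,0,0,-0.3],
    [0,0,0,0,0,0,-0.3],
  ],
)

```text
t: 9.22
tcp_pos: [0.4601, -0.0567, 0.0883]
tool_rot: [0.985, 0.172, 0.001, 0.0]
force: [0.3, 1.1, 0.2]
finger_gap: 0.653
gripper_force: 0.0
```

Run:
```python
from h import *
C,im,s=shot("wrist"); print(s["tcp_pos"],s["force"])
u=proj(C,[[.4587,-.0572,.03]])[0]; print(u)
cr=im[170:330,240:400]; cr=cv2.normalize(cr,None,0,255,cv2.NORM_MINMAX)
t,m2,_=shot("top"); v=proj(t,[[.5685,.303,.044]])[0].astype(int); print(v-20)
a=cv2.resize(cr,(400,400),interpolation=cv2.INTER_CUBIC); b=cv2.resize(m2[v[1]-20:v[1]+20,v[0]-20:v[0]+20],(400,400),interpolation=cv2.INTER_CUBIC)
cv2.imwrite("pics/w5.png",np.hstack([a,b]))
```

```text
[ 0.46006087 -0.05668445  0.08828376] [0.31357875 1.08648209 0.22894105]
[320.36420131 219.09906377]
[200 170]
```

View pics/w5.png

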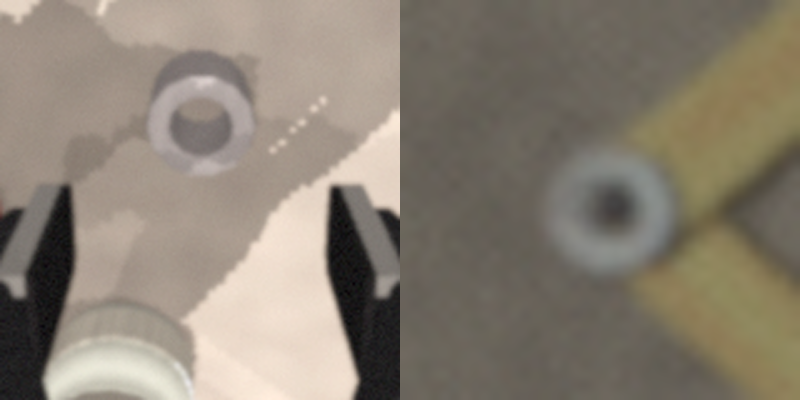

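>>> apply_moves(
  plan=[
    [-0.0015,0,0.02,0,0,0,-0.1],
    [0,0,0.03,0,0,0,-0.1],
    [0,0,0.02,0,0,0,-0.1],
    [0,0,0.0083,0,0,0,-0.1],
    [0,0,0,0,0,0,0.7],
    [0,0,0,0,0,0,0.7],
    [0,0,0,0,0,0,0.7],
    [0,0,0,0,0,0,0.7],
  ],
)

```text
t: 10.32
tcp_pos: [0.4581, -0.0575, 0.0094]
tool_rot: [0.985, 0.172, 0.0, 0.0]
force: [0.4, 0.2, -0.1]
finger_gap: 0.382
gripper_force: 49.6
```

>>> apply_moves(
  plan=[
    [0,0,-0.02,0,0,0,0.7],
    [0,0,-0.05,0,0,0,0.7],
    [0.011,-0.02,-0.028,0,0,0,0.7],
    [0.028,-0.05,0,0,0,0,0.7],
    [0.028,-0.05,0,0,0,0,0.7],
    [0.028,-0.05,0,0,0,0,0.7],
    [0.028,-0.05,0,0,0,0,0.7],
    [0.026,-0.048,0,0,0,0,0.7],
  ],
)

```text
t: 11.32
tcp_pos: [0.5075, 0.2471, 0.1071]
tool_rot: [0.985, 0.172, 0.0, 0.0]
force: [0.3, 0.2, -0.2]
finger_gap: 0.378
gripper_force: 49.8
```

>>> apply_moves(
  plan=[
    [0.01,-0.019,0,0,0,0,0.7],
    [0,0,0,0,0,0,0.7],
    [0,0,0,0,0,0,0.7],
  ],
)

```text
t: 11.7
tcp_pos: [0.5098, 0.2649, 0.1067]
tool_rot: [0.985, 0.171, -0.001, 0.0]
force: [-0.5, 0.3, -0.8]
finger_gap: 0.38
gripper_force: 49.8
```

Run:
```python
from h import *
C,im,s=shot("wrist"); print(s["t"],s["tcp_pos"],s["force"],s["finger_gap"])
p=s["tcp_pos"]; print("expect",proj(C,[[p[0],p[1],p[2]+.0206],[.5685,.3026,.086]]))
cr=im[60:310,200:440]; cr=cv2.normalize(cr,None,0,255,cv2.NORM_MINMAX)
cv2.imwrite("pics/w6.png",cv2.resize(cr,None,fx=2.4,fy=2.4,interpolation=cv2.INTER_CUBIC))
cv2.imwrite("pics/w6full.png",im); np.savez("w6.npz",p=p,q=s["tool_rot"])
```

```text
11.7 [0.50978855 0.26494383 0.10673591] [-0.46484142  0.33930337 -0.80903562] 0.37961546891940046
expect [[320.76869239 276.04852726]
 [292.54212666 128.41895902]]
```

View pics/w6.png

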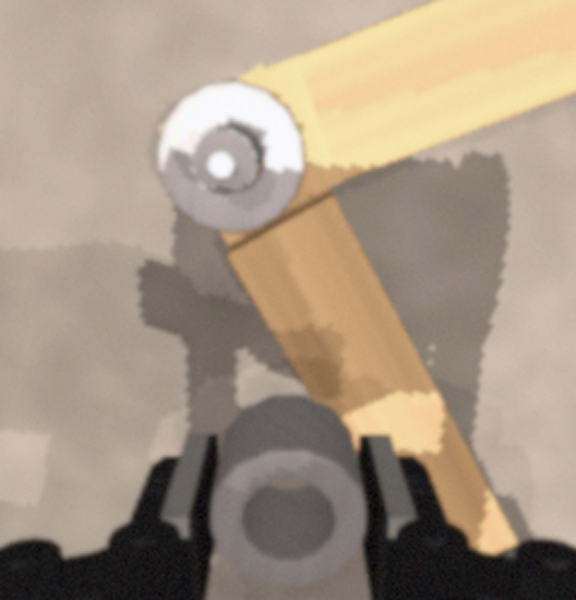

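Run:
```python
from h import *
C=cam("wrist"); s=sense(); R=Ro.from_quat(s["tool_rot"]).inv()
b=onz(C,[(291.8,128.0)],.086)[0]; r=onz(C,[(319.7,275.5)],s["tcp_pos"][2]+.0206)[0]
print(b,r,"in tool",R.apply(r-s["tcp_pos"]),"shift",R.apply(b-r))
print("from spacer final", R.apply(np.array([.5692,.3041,0])-s["tcp_pos"]), R.apply(s["tcp_pos"]-[.5098,.2649,.1067]))
```

```text
[0.56879371 0.30279183 0.086     ] [0.51009425 0.26530962 0.12740582] in tool [ 0.00027286 -0.00051894 -0.02060066] shift [ 0.06796038 -0.0155643   0.04128104]
from spacer final [ 0.0692083  -0.01720287  0.10667847] [ 0.00010534  0.00023803 -0.00010594]
```

>>> apply_moves(
  plan=[
    [0.03,-0.007,0,0,0,0,0.7],
    [0.03,-0.007,0,0,0,0,0.7],
    [0.0083,-0.0022,0,0,0,0,0.7],
    [0,0,0,0,0,0,0.7],
    [0,0,0.008,0,0,0,0.7],
    [0,0,0.007,0,0,0,0.7],
    [0,0,0.007,0,0,0,0.7],
    [0,0,0,0,0,0,0.7],
  ],
)

```text
t: 12.75
tcp_pos: [0.5688, 0.3045, 0.0841]
tool_rot: [0.985, 0.172, -0.001, 0.0]
force: [0.1, 0.2, 0.1]
finger_gap: 0.379
gripper_force: 49.8
```

Free of contact with 11 mm already threaded; continue.

>>> apply_moves(
  plan=[
    [0,0,0.008,0,0,0,0.7],
    [0,0,0.008,0,0,0,0.7],
    [0,0,0.008,0,0,0,0.7],
    [0,0,0.004,0,0,0,0.7],
    [0,0,0.001,0,0,0,0.7],
    [0,0,0.001,0,0,0,0.7],
    [0,0,0,0,0,0,0.7],
  ],
)

```text
t: 13.62
tcp_pos: [0.5693, 0.3047, 0.055]
tool_rot: [0.985, 0.172, -0.0, 0.0]
force: [0.4, -2.3, -0.6]
finger_gap: 0.382
gripper_force: 49.8
```

>>> apply_moves(
  plan=[
    [0,-0.0003,0.001,0,0,0,0.7],
    [0,0,0.001,0,0,0,0.7],
    [0,0,0.0005,0,0,0,0.7],
    [0,0,0,0,0,0,0.7],
  ],
)

```text
t: 14.12
tcp_pos: [0.5696, 0.3048, 0.0533]
tool_rot: [0.985, 0.172, 0.0, 0.0]
force: [-0.1, -5.0, 6.1]
finger_gap: 0.378
gripper_force: 50.4
```

>>> apply_moves(
  plan=[
    [0,0,0,0,0,0,-0.3],
    [0,0,0,0,0,0,-0.3],
    [0,0,-0.02,0,0,0,-0.3],
    [0,0,-0.06,0,0,0,-0.3],
    [-0.03,0.03,-0.06,0,0,0,-0.3],
    [-0.044,0.046,-0.005,0,0,0,-0.3],
    [-0.044,0.046,0,0,0,0,-0.3],
    [0,0,0,0,0,0,-0.3],
  ],
)

```text
t: 15.12
tcp_pos: [0.5009, 0.1557, 0.1897]
tool_rot: [0.986, 0.169, -0.001, 0.0]
force: [-1.1, 0.4, 0.7]
finger_gap: 0.647
gripper_force: 0.0
```

>>> apply_moves(
  plan=[
    [0,0,0,0,0,0,-0.3],
    [0,0,0,0,0,0,-0.3],
  ],
)

```text
t: 15.38
tcp_pos: [0.5043, 0.1596, 0.1889]
tool_rot: [0.985, 0.172, 0.001, -0.0]
force: [-0.4, 0.2, 0.4]
finger_gap: 0.648
gripper_force: 0.0
```

Run:
```python
from h import *
C,im,s=shot("wrist"); print(s["t"],s["tcp_pos"],s["force"])
cv2.imwrite("pics/f1.png",im); np.savez("f1.npz",p=s["tcp_pos"],q=s["tool_rot"])
h=cv2.cvtColor(im,cv2.COLOR_BGR2HSV)
print(proj(C,[[.5685,.303,.086],[.424,.137,.03],[.709,.134,.03]]).round(0))
m=cv2.inRange(h,(8,85,60),(30,255,255)); m=cv2.morphologyEx(m,cv2.MORPH_OPEN,np.ones((5,5)))
n,l,st,ce=cv2.connectedComponentsWithStats(m)
for i in range(1,n):
    if st[i,4]>500: print(i,st[i],ce[i].round(0))
print([h[int(y),int(x)].tolist() for x,y in ((20,10),(320,30),(250,10))])
cv2.imwrite("pics/_f1m.png",m)
```

```text
15.375 [0.50429278 0.15955491 0.18892383] [-0.40852053  0.19397259  0.36132589]
[[179.  70.]
 [315. 252.]
 [422. -10.]]
1 [ 227    0  196   65 4287] [321.  27.]
3 [ 211   87  102  141 4158] [265. 167.]
[[14, 37, 159], [18, 91, 202], [14, 36, 162]]
```

Run:
```python
from h import *
d=np.load("f1.npz"); C=cam("wrist",dict(tcp_pos=d["p"],tool_rot=d["q"])); im=cv2.imread("pics/f1.png")
h=cv2.cvtColor(im,cv2.COLOR_BGR2HSV)
m=cv2.inRange(h,(8,70,60),(30,255,255)); m=cv2.morphologyEx(m,cv2.MORPH_OPEN,np.ones((3,3)))
def fit(px,z):
    W=onz(C,px,z)[:,:2]
    for _ in range(4):
        c=W.mean(0); u=np.linalg.svd(W-c)[2][0]; r=(W-c)@[-u[1],u[0]]; W=W[abs(r)<max(2*r.std(),.0008)]
    if u[1]>0:u=-u
    return c,u,r.std(),len(W)
b=np.array([.5688,.3035])
rows=range(110,215); 
L=[];Rr=[]
for y in rows:
    x=np.where(m[y,200:320])[0]+200
    if len(x)>10: L.append((x[0]-.5,y)); Rr.append((x[-1]+.5,y))
for n,P,zz in (("outer",L,.03),("inner top",Rr,.03),("inner bot",Rr,0.)):
    c,u,sd,k=fit(P,zz); n_=np.array([-u[1],u[0]]); print(n,"ang",np.degrees(np.arctan2(u[1],u[0])).round(2),"dist bolt->line",((c-b)@n_).round(4),sd.round(5),k)
# stud: columns, lower(inner) and upper edges
A=[];B=[]
for x in range(240,415):
    y=np.where(m[:80,x])[0]
    if len(y)>5: B.append((x,y[-1]+.5)); 
    if len(y)>5 and y[0]>1: A.append((x,y[0]-.5))
for n,P,zz in (("stud outer",A,.03),("stud inner top",B,.03),("stud inner bot",B,0.)):
    if len(P)>10:
        c,u,sd,k=fit(P,zz); n_=np.array([-u[1],u[0]]); print(n,"ang",np.degrees(np.arctan2(u[1],u[0])).round(2),"dist",((c-b)@n_).round(4),sd.round(5),k)
# viewing crops
cv2.imwrite("pics/_v.png",im[0:300,150:450])
```

```text
outer ang -131.24 dist bolt->line -0.0194 0.00034 100
inner top ang -131.07 dist bolt->line 0.0255 0.00028 100
inner bot ang -131.07 dist bolt->line 0.0197 0.00031 100
stud outer ang -49.28 dist 0.0181 0.00025 86
stud inner top ang -49.56 dist -0.0244 0.00026 150
stud inner bot ang -49.56 dist -0.02 0.00029 150
```

>>> apply_moves(
  plan=[
    [-0.007,0.03,0,0,0,0,-0.3],
    [-0.014,0.056,0,0,0,0,-0.3],
    [-0.014,0.056,0,0,0,0,-0.3],
    [-0.014,0.056,0,0,0,0,-0.3],
    [-0.014,0.056,0,0,0,0,-0.3],
    [-0.014,0.056,0,0,0,0,-0.3],
    [-0.014,0.056,0,0,0,0,-0.3],
    [-0.014,0.056,0,0,0,0,-0.3],
  ],
)

```text
t: 16.42
tcp_pos: [0.5481, -0.2755, 0.1881]
tool_rot: [0.985, 0.172, 0.0, -0.0]
force: [1.5, 0.1, 0.5]
finger_gap: 0.656
gripper_force: 0.0
```

>>> apply_moves(
  plan=[
    [-0.007,0.026,0,0,0,0,-0.3],
    [0,0,0,0,0,0,-0.3],
    [0,0,0,0,0,0,-0.3],
  ],
)

```text
t: 16.8
tcp_pos: [0.5493, -0.2994, 0.1879]
tool_rot: [0.985, 0.172, -0.0, -0.001]
force: [-0.1, 0.2, 0.2]
finger_gap: 0.651
gripper_force: 0.0
```

Run:
```python
from h import *
C,im,s=shot("wrist"); print(s["t"],s["tcp_pos"],s["force"])
cv2.imwrite("pics/s1.png",im); np.savez("s1.npz",p=s["tcp_pos"],q=s["tool_rot"])
h=cv2.cvtColor(im,cv2.COLOR_BGR2HSV)
print(proj(C,[[.584,-.228,.024],[.714,-.282,.024],[.528,-.367,.024],[.618,-.298,.052]]).round(0))
m=cv2.inRange(h,(0,120,25),(14,255,170)); m=cv2.morphologyEx(m,cv2.MORPH_OPEN,np.ones((3,3)))
for c in cv2.findContours(m,0,1)[0]:
    if cv2.contourArea(c)>200: print("dark wood",cv2.contourArea(c),cv2.minAreaRect(c))
for v in (180,200,220):
  w=cv2.inRange(h,(0,0,v),(180,28,255)); w=cv2.morphologyEx(w,cv2.MORPH_OPEN,np.ones((3,3)))
  for c in cv2.findContours(w,0,1)[0]:
    if cv2.contourArea(c)>200: print("white",v,cv2.contourArea(c),cv2.approxPolyDP(c,5,True).reshape(-1,2).tolist())
cv2.imwrite("pics/s1c.png",cv2.resize(im[0:300,160:560],(800,600),interpolation=cv2.INTER_CUBIC))
```

```text
16.8 [ 0.54926028 -0.29941354  0.18787305] [-0.06430001  0.18550134  0.20350869]
[[268. 130.]
 [362.  18.]
 [369. 218.]
 [344. 123.]]
dark wood 1075.5 ((30.0, 217.0), (20.0, 60.0), 90.0)
dark wood 1931.0 ((342.4991455078125, 122.45878601074219), (139.15599060058594, 15.7801513671875), 88.81881713867188)
white 180 506.5 [[638, 346], [618, 372], [639, 390]]
white 180 5975.0 [[639, 271], [613, 265], [590, 273], [566, 299], [568, 327], [554, 306], [543, 322], [545, 343], [535, 332], [529, 340], [564, 369], [639, 306]]
white 180 763.5 [[456, 228], [449, 252], [476, 256], [485, 231]]
white 180 258.0 [[366, 202], [360, 213], [347, 210], [358, 222], [373, 211]]
white 180 307.0 [[294, 138], [277, 147], [289, 161], [300, 154]]
white 180 3614.0 [[359, 3], [253, 129], [256, 134], [281, 129], [330, 75], [332, 53], [351, 50], [374, 24]]
white 200 456.5 [[457, 230], [452, 251], [474, 253], [460, 246], [477, 245], [481, 233]]
white 200 203.0 [[292, 141], [278, 149], [288, 160], [298, 154]]
white 200 3189.0 [[359, 5], [270, 110], [273, 117], [266, 115], [257, 126], [258, 134], [298, 110], [330, 73], [332, 52], [351, 49], [373, 20]]
```

View pics/s1c.png

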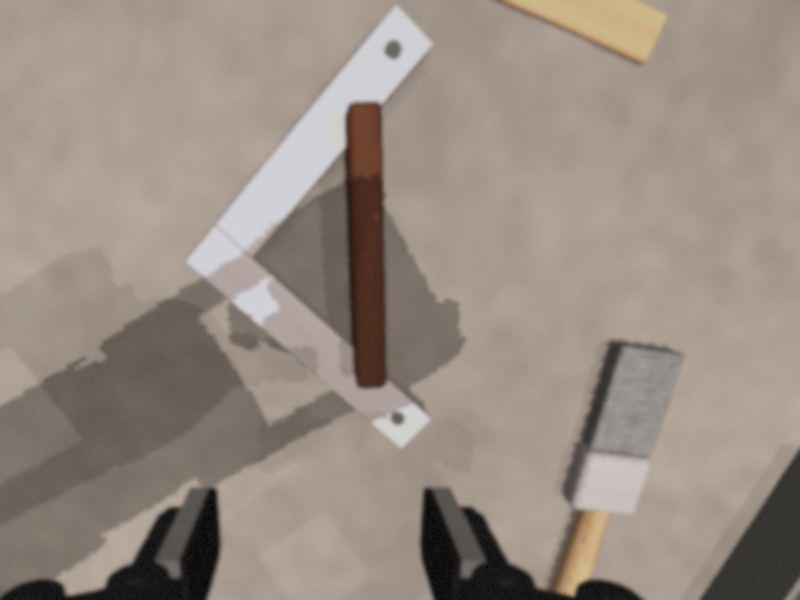

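Run:
```python
from h import *
d=np.load("s1.npz"); C=cam("wrist",dict(tcp_pos=d["p"],tool_rot=d["q"]))
px=np.array([(188,262),(398,5),(433,44),(402,447),(430,420)])/2+[160,0]-.25
H,Yo,Yi,Xo,Xi=onz(C,px,.024)[:,:2]
# fit rotation: local points
loc=np.array([[0,0],[0,.16],[.025,.16],[.16,0],[.16,.025]]); W=np.array([H,Yo,Yi,Xo,Xi])
a=loc-loc.mean(0); b=W-W.mean(0); th=np.arctan2((a[:,0]*b[:,1]-a[:,1]*b[:,0]).sum(),(a*b).sum())
R=np.array([[np.cos(th),-np.sin(th)],[np.sin(th),np.cos(th)]]); t=W.mean(0)-R@loc.mean(0)
print("sq ang",np.degrees(th),"heel",t,"resid mm",((W-(loc@R.T+t))*1e3).round(1).tolist())
print("handle",R@[.067,.067]+t, "pixel handle",onz(C,[(343.3,122.4)],.052))
hs=onz(C,np.array([(364,103),(370,386)])/2+[160,0],.052)[:,:2]; v=hs[0]-hs[1]; print("handle dir",np.degrees(np.arctan2(v[1],v[0])),np.hypot(*v), "exp",np.degrees(th)+135, hs.mean(0))
s=sense(); m=Ro.from_quat(s["tool_rot"]).as_matrix(); print("tool y yaw",np.degrees(np.arctan2(m[1,1],m[0,1])))
hm=(R@[.067,.067]+t); print(delta((*hm,.02),th+np.pi/4))
```

```text
sq ang -112.27904822919139 heel [ 0.57783557 -0.212656  ] resid mm [[0.2, -1.5], [-0.7, -0.7], [-0.7, 0.7], [1.7, 0.4], [-0.5, 1.1]]
handle [ 0.61443303 -0.30005524] pixel handle [[ 0.61845243 -0.2974072   0.052     ]]
handle dir 22.476201111906803 0.13117773226677687 exp 22.72095177080861 [ 0.61450548 -0.29930089]
tool y yaw -70.13699917534116
(array([0.0611, 0.0233, 0.168 ]), array([-0.002,  0.   , -0.05 ]))
```

>>> apply_moves(
  plan=[
    [0.03,0.012,0,0,0,-0.024,0.2],
    [0.031,0.0112,0.03,0,0,-0.023,0.2],
    [0,0,0.05,0,0,0,0.2],
    [0,0,0.045,0,0,0,0.2],
    [0,0,0.03,0,0,0,0.2],
    [0,0,0.015,0,0,0,0.2],
    [0,0,0,0,0,0,0.2],
  ],
  force=100,
)

```text
t: 17.73
tcp_pos: [0.6142, -0.3001, 0.0178]
tool_rot: [0.981, 0.195, -0.001, -0.001]
force: [0.8, 0.1, 0.6]
finger_gap: 0.398
gripper_force: 0.0
```

>>> apply_moves(
  plan=[
    [0,0,0,0,0,0,1],
    [0,0,0,0,0,0,1],
    [0,0,0,0,0,0,1],
    [0,0,0,0,0,0,1],
  ],
)

```text
t: 18.23
tcp_pos: [0.6155, -0.3019, 0.0203]
tool_rot: [0.981, 0.195, 0.001, 0.001]
force: [-0.4, 1.0, 5.7]
finger_gap: 0.171
gripper_force: 98.7
```

Run:
```python
from h import *
s=sense(); print(s["tcp_pos"],s["force"],s["ft_torque"]); m=Ro.from_quat(s["tool_rot"]).as_matrix(); print(m.round(3))
ye=np.degrees(np.arctan2(m[1,1],m[0,1])); print("tool y yaw",ye)
fx=np.radians(-131.15); ex=np.array([np.cos(fx),np.sin(fx)]); ey=np.array([-ex[1],ex[0]]); O=np.array([.5707,.2753])
for off in (.0,.045,.06):
    p=O+(ex+ey)*(.067)+off*(.6*ex+1*ex*0)+off*ey*.3; print(off,p,delta((*p,.06),fx+np.pi/4))
print(ex,ey)
```

```text
[ 0.6154792  -0.30194391  0.02031518] [-0.39316278  0.97541463  5.69852797] [ 3.21925929e-01 -2.38611169e-04  5.08630874e-02]
[[ 0.924  0.382  0.003]
 [ 0.382 -0.924 -0.001]
 [ 0.002  0.002 -1.   ]]
tool y yaw -67.56667102426266
0.0 [0.57706211 0.18076152] (array([ 0.1488, -0.4607, -0.0404]), array([ 0.002, -0.002,  0.324]))
0.045 [0.56946058 0.15154737] (array([ 0.1306, -0.4366, -0.0404]), array([ 0.002, -0.002,  0.324]))
0.06 [0.56692674 0.14180932] (array([ 0.1245, -0.4286, -0.0404]), array([ 0.002, -0.002,  0.324]))
[-0.6580326  -0.75298944] [ 0.75298944 -0.6580326 ]
```

>>> apply_moves(
  plan=[
    [0,0,-0.02,0,0,0,1],
    [0,0,-0.04,0,0,0,1],
    [0,0,0,0,0,0.108,1],
    [0,0,0,0,0,0.108,1],
    [0,0,0,0,0,0.108,1],
    [-0.002,-0.03,0,0,0,0,1],
    [-0.003,-0.05,0,0,0,0,1],
    [-0.003,-0.05,0,0,0,0,1],
  ],
)

```text
t: 19.23
tcp_pos: [0.5969, -0.1716, 0.0788]
tool_rot: [0.999, 0.033, -0.0, 0.0]
force: [0.2, 0.6, -4.6]
finger_gap: 0.169
gripper_force: 98.1
```

>>> apply_moves(
  plan=[
    [-0.003,-0.05,0,0,0,0,1],
    [-0.003,-0.05,0,0,0,0,1],
    [-0.003,-0.05,0,0,0,0,1],
    [-0.003,-0.05,0,0,0,0,1],
    [-0.003,-0.05,0,0,0,0,1],
    [-0.003,-0.05,0,0,0,0,1],
    [-0.001,-0.016,0,0,0,0,1],
    [0,0,0,0,0,0,1],
  ],
)

```text
t: 20.23
tcp_pos: [0.557, 0.1423, 0.0788]
tool_rot: [0.999, 0.035, 0.0, 0.0]
force: [0.5, 0.1, -4.3]
finger_gap: 0.174
gripper_force: 98.4
```

>>> apply_moves(
  plan=[
    [0,0,0,0,0,0,1],
    [0,0,0,0,0,0,1],
  ],
)

```text
t: 20.48
tcp_pos: [0.5577, 0.14, 0.0785]
tool_rot: [0.999, 0.033, 0.0, 0.0]
force: [-0.1, 0.6, -3.2]
finger_gap: 0.174
gripper_force: 98.4
```

```bash
cat >> h.py <<'E'
fx=np.radians(-131.15); ex=np.array([np.cos(fx),np.sin(fx)]); ey=np.array([-ex[1],ex[0]]); O=np.array([.5707,.2753])
def fr():
    s=sense(); m=Ro.from_quat(s["tool_rot"]).as_matrix(); p=s["tcp_pos"]-[*O,0]; f=s["force"][:2]
    print("t",s["t"],"sq offset mm",(np.array([p[:2]@ex,p[:2]@ey])-.067)*1e3,"z",p[2],"yaw err deg",np.degrees(np.arctan2(m[1,1],m[0,1])-fx-np.pi/4),
     "F frame",f@ex,f@ey,s["force"][2],"T",s["ft_torque"].round(2),"tilt",m[2].round(3),"gap",s["finger_gap"],s["gripper_force"])
    print("frame x in tool",(m.T@[*ex,0]).round(3),"frame y",(m.T@[*ey,0]).round(3))
E
python3 - <<'E'
from h import *
fr()
C,im,s=shot("wrist"); cv2.imwrite("pics/p1.png",im)
h=cv2.cvtColor(im,cv2.COLOR_BGR2HSV); w=cv2.inRange(h,(0,0,150),(180,30,255)); w=cv2.morphologyEx(w,cv2.MORPH_OPEN,np.ones((3,3)))
for c in cv2.findContours(w,0,1)[0]:
    if cv2.contourArea(c)>300: print(cv2.approxPolyDP(c,4,True).reshape(-1,2).tolist())
z=s["tcp_pos"][2]-.018+.024; B=(ex+ey)*.067
T=lambda x,y:[*(s["tcp_pos"][:2]+(x-.067)*ex+(y-.067)*ey),z]
print("expected heel,Yo,Yi,Xo,Xi",proj(C,[T(0,0),T(0,.16),T(.025,.16),T(.16,0),T(.16,.025)]).round(1).tolist())
E
```

```text
t 20.475 sq offset mm [43.40279754 12.20530259] z 0.07848374919448238 yaw err deg -0.08757988963927449 F frame -0.3474021678157514 -0.5026616855692951 -3.1654205163589486 T [-0.06 -0.01 -0.04] tilt [ 0.  0. -1.] gap 0.1736624009747789 98.36402535438538
frame x in tool [-0.706  0.708  0.   ] frame y [0.708 0.706 0.   ]
[[11, 323], [15, 345], [27, 351], [39, 399], [51, 399], [42, 356], [50, 351], [46, 330], [38, 329], [39, 341], [25, 339]]
[[17, 191], [10, 200], [13, 225], [35, 240], [57, 239], [65, 221], [57, 203], [40, 190]]
[[57, 174], [55, 178], [80, 175], [94, 183], [103, 198], [102, 211], [80, 230], [102, 227], [111, 209], [102, 185], [79, 171]]
[[363, 28], [154, 255], [202, 295], [236, 281], [212, 261], [208, 230], [236, 215], [233, 226], [253, 215], [296, 168], [292, 146], [299, 146], [309, 132], [338, 131], [397, 72]]
expected heel,Yo,Yi,Xo,Xi [[147.9, 260.2], [363.9, 23.5], [402.2, 68.7], [347.9, 407.6], [375.8, 388.5]]
```

>>> apply_moves(
  plan=[
    [0,0,0.03,0,0,0,1],
    [0,0,0.02,0,0,0,1],
    [0,0,0.008,0,0,0,1],
    [0,0,0.002,0,0,0,1],
    [0,0,0,0,0,0,1],
  ],
  force=110,
)

```text
t: 21.15
tcp_pos: [0.5575, 0.1409, 0.0203]
tool_rot: [0.999, 0.034, 0.0, 0.0]
force: [-2.7, -1.1, 5.8]
finger_gap: 0.163
gripper_force: 109.0
```

Run:
```python
from h import *
fr()
```

```text
t 21.15 sq offset mm [42.86978592 11.53880046] z 0.020316599547151416 yaw err deg 0.015102160319441648 F frame 2.6252359167648813 -1.3456500193107899 5.752744603163369 T [-0.21  0.31  0.05] tilt [ 0.001  0.    -1.   ] gap 0.1632348087284663 109.02878165245056
frame x in tool [-0.707  0.707 -0.   ] frame y [0.707 0.707 0.001]
```

>>> apply_moves(
  plan=[
    [-0.003,-0.003,0,0,0,0,1],
    [-0.003,-0.003,0,0,0,0,1],
    [-0.0015,-0.0015,0,0,0,0,1],
    [0,0,0,0,0,0,1],
    [0,0,0,0,0,0,1],
  ],
)

```text
t: 21.78
tcp_pos: [0.5518, 0.1485, 0.0203]
tool_rot: [0.999, 0.034, 0.003, -0.0]
force: [0.7, -1.2, 7.4]
finger_gap: 0.167
gripper_force: 109.2
```

Run:
```python
from h import *
fr()
```

```text
t 21.775 sq offset mm [40.88194036  2.20590384] z 0.020324318916062515 yaw err deg 0.004349199593223723 F frame 0.48040948804351535 1.3395303781750576 7.369397229753801 T [-0.35  0.04  0.04] tilt [ 0.006  0.    -1.   ] gap 0.16740427858836504 109.16313529014587
frame x in tool [-0.707  0.707 -0.004] frame y [0.707 0.707 0.004]
```

>>> apply_moves(
  plan=[
    [0.004,-0.004,0,0,0,0,1],
    [0.004,-0.004,0,0,0,0,1],
    [0.004,-0.004,0,0,0,0,1],
    [0.004,-0.004,0,0,0,0,1],
    [0.004,-0.004,0,0,0,0,1],
    [0.003,-0.003,0,0,0,0,1],
    [0,0,0,0,0,0,1],
  ],
)

```text
t: 22.65
tcp_pos: [0.5709, 0.1726, 0.0203]
tool_rot: [0.999, 0.034, 0.0, 0.0]
force: [-2.7, -3.7, 10.0]
finger_gap: 0.169
gripper_force: 109.6
```

Run:
```python
from h import *
fr()
```

```text
t 22.65 sq offset mm [10.21185406  0.76472419] z 0.020328656114343875 yaw err deg 0.018299195902528324 F frame 4.611307196809518 0.40704474035165594 10.029726521690758 T [-0.54  0.34 -0.07] tilt [ 0.001  0.001 -1.   ] gap 0.16949413063821686 109.59352612495422
frame x in tool [-0.707  0.707 -0.   ] frame y [0.707 0.707 0.001]
```

>>> apply_moves(
  plan=[
    [0.002,-0.004,0,0,0,0,1],
    [0.0025,-0.0035,0,0,0,0,1],
    [0.002,-0.002,0,0,0,0,1],
    [0,0,0,0,0,0,1],
    [0,0,0,0,0,0,1],
  ],
)

```text
t: 23.28
tcp_pos: [0.5772, 0.1801, 0.0203]
tool_rot: [0.999, 0.035, 0.0, 0.002]
force: [-1.2, -11.4, 9.0]
finger_gap: 0.172
gripper_force: 109.5
```

Run:
```python
from h import *
fr()
```

```text
t 23.275 sq offset mm [0.38698215 0.58631146] z 0.020320742068059696 yaw err deg 0.11709827583233871 F frame 9.383225860945442 6.5714873062402415 8.961208727060976 T [-1.49  0.28  0.1 ] tilt [ 0.001  0.004 -1.   ] gap 0.17233416726543768 109.54827547073364
frame x in tool [-0.709  0.706  0.002] frame y [0.706 0.709 0.003]
```

>>> apply_moves(
  plan=[
    [0,-0.001,0,0,0,0,1],
    [0,-0.001,0,0,0,0,1],
    [0,-0.001,0,0,0,0,1],
    [0,0,0,0,0,0,1],
    [0,0,0,0,0,0,1],
  ],
)

```text
t: 23.9
tcp_pos: [0.5774, 0.1802, 0.0204]
tool_rot: [0.999, 0.035, 0.0, 0.004]
force: [-1.1, -21.4, 10.6]
finger_gap: 0.168
gripper_force: 109.9
```

Run:
```python
from h import *
fr()
```

```text
t 23.9 sq offset mm [0.20445383 0.56985608] z 0.02044695882532518 yaw err deg 0.180226138299275 F frame 16.86503533030839 13.228516314082983 10.57955563222237 T [-2.67  0.2   0.15] tilt [ 0.     0.007 -1.   ] gap 0.16781637699952084 109.89418387413025
frame x in tool [-0.709  0.705  0.005] frame y [0.705 0.709 0.005]
```

>>> apply_moves(
  plan=[
    [0,-0.001,0,0.003,0,0,1],
    [0,-0.001,0,0.003,0,0,1],
    [0,0,0,0,0,0.004,1],
    [0,0,0,0,0,0,1],
    [0,0,0,0,0,0,1],
  ],
)

```text
t: 24.52
tcp_pos: [0.5773, 0.1804, 0.0204]
tool_rot: [0.999, 0.034, -0.0, 0.002]
force: [-2.1, -26.6, 11.6]
finger_gap: 0.168
gripper_force: 110.1
```

Run:
```python
from h import *
fr()
C,im,s=shot("wrist"); cv2.imwrite("pics/e1.png",im)
h=cv2.cvtColor(im,cv2.COLOR_BGR2HSV)
# profile across plate/leg and stud/leg boundaries at several stations: frame points
z=.024
for nm,a,b in (("plate",ex,ey),("stud",ey,ex)):
    for u in (.03,.06,.09,.12,.15):
        P=[[*(O+a*u+b*v),.024 if v>0 else .03] for v in np.arange(-.012,.013,.002)]
        q=proj(C,P); 
        if (q<0).any() or (q[:,0]>638).any() or (q[:,1]>398).any(): print(nm,u,"out",q[0].round()); continue
        print(nm,u,q[6].round(),[tuple(h[int(round(y)),int(round(x))][1:].tolist()) for x,y in q])
```

```text
t 24.525 sq offset mm [0.15427282 0.43326631] z 0.02038815313869473 yaw err deg 0.05611071396668747 F frame 21.41596149232347 15.902670394638296 11.569737489763941 T [-3.82  0.14  0.2 ] tilt [-0.     0.004 -1.   ] gap 0.1678445911054418 110.08287191390991
frame x in tool [-0.708  0.706  0.003] frame y [0.706 0.708 0.003]
plate 0.03 [188. 298.] [(99, 201), (98, 200), (97, 199), (100, 194), (101, 194), (99, 196), (101, 190), (21, 186), (19, 204), (15, 204), (19, 204), (16, 204), (20, 204)]
plate 0.06 [230. 328.] [(77, 20), (22, 23), (12, 22), (24, 21), (21, 24), (16, 32), (23, 33), (8, 34), (8, 31), (31, 33), (24, 32), (0, 29), (22, 23)]
plate 0.09 [268. 357.] [(11, 24), (21, 24), (48, 16), (32, 24), (40, 19), (22, 23), (13, 19), (21, 24), (26, 20), (29, 26), (46, 22), (0, 21), (41, 25)]
plate 0.12 [304. 382.] [(10, 25), (35, 22), (49, 21), (23, 22), (29, 26), (20, 25), (28, 18), (21, 24), (12, 21), (32, 24), (12, 21), (26, 20), (22, 23)]
plate 0.15 out [324. 415.]
stud 0.03 [176. 228.] [(85, 203), (88, 203), (87, 202), (83, 203), (83, 202), (84, 203), (100, 155), (5, 203), (4, 208), (1, 207), (14, 205), (17, 205), (12, 205)]
stud 0.06 [212. 187.] [(85, 203), (87, 202), (85, 203), (82, 203), (97, 179), (108, 166), (107, 131), (27, 169), (25, 171), (28, 171), (27, 170), (24, 172), (25, 173)]
stud 0.09 [253. 143.] [(90, 203), (87, 203), (84, 203), (83, 203), (79, 203), (81, 204), (86, 130), (4, 208), (1, 207), (12, 185), (25, 172), (26, 175), (26, 174)]
stud 0.12 [298.  94.] [(97, 202), (91, 202), (83, 203), (80, 202), (78, 203), (83, 203), (66, 136), (5, 209), (4, 208), (2, 207), (5, 210), (7, 212), (6, 211)]
stud 0.15 [347.  41.] [(96, 201), (96, 201), (93, 201), (85, 202), (76, 202), (80, 203), (52, 133), (2, 207), (6, 210), (6, 209), (7, 211), (7, 211), (7, 210)]
```

>>> apply_moves(
  plan=[
    [0,0,0,0.002,0,-0.004,1],
    [0,-0.0005,0,0,0,0,1],
    [0,0,0,0,0,0,1],
    [0,0,0,0,0,0,1],
  ],
)

```text
t: 25.08
tcp_pos: [0.5773, 0.1804, 0.0204]
tool_rot: [0.999, 0.036, -0.0, 0.001]
force: [-0.7, -27.4, 10.5]
finger_gap: 0.17
gripper_force: 110.1
```

Run:
```python
from h import *
fr()
```

```text
t 25.075 sq offset mm [0.10594496 0.46594289] z 0.02035471387513525 yaw err deg 0.24553116850402926 F frame 21.09516830121404 17.558974901132895 10.471259139889899 T [-4.18  0.11  0.03] tilt [-0.     0.003 -1.   ] gap 0.17033424107101225 110.13991355895996
frame x in tool [-0.71   0.704  0.002] frame y [0.704 0.71  0.002]
```

>>> apply_moves(
  plan=[
    [0,0,0,0,0,-0.004,1],
    [0,0,0,0,0,0,1],
    [0,0,0,0,0,0,1],
  ],
)

```text
t: 25.45
tcp_pos: [0.5774, 0.1804, 0.0204]
tool_rot: [0.999, 0.037, -0.0, 0.001]
force: [-1.5, -27.9, 10.9]
finger_gap: 0.17
gripper_force: 110.0
```

Run:
```python
from h import *
fr()
```

```text
t 25.45 sq offset mm [0.05989161 0.48550195] z 0.020361948239868456 yaw err deg 0.42032711131223316 F frame 22.041543098769804 17.231084169419752 10.923798936210254 T [-4.24  0.09 -0.16] tilt [-0.     0.003 -1.   ] gap 0.16951744889088902 110.04921913146973
frame x in tool [-0.712  0.702  0.002] frame y [0.702 0.712 0.002]
```

>>> apply_moves(
  plan=[
    [0,-0.0005,0,0,0,0.003,1],
    [0,0,0,0,0,0,1],
    [0,0,0,0,0,0,1],
  ],
)

```text
t: 25.82
tcp_pos: [0.5774, 0.1804, 0.0204]
tool_rot: [0.999, 0.036, -0.0, 0.002]
force: [-1.1, -30.3, 10.7]
finger_gap: 0.171
gripper_force: 110.2
```

Run:
```python
from h import *
fr(); print(sign_off())
```

```text
t 25.825 sq offset mm [0.04256131 0.53936944] z 0.02040616010141718 yaw err deg 0.29996102834767846 F frame 23.520436804585778 19.117601893055724 10.681057433229407 T [-4.39  0.06  0.03] tilt [-0.     0.003 -1.   ] gap 0.17139177174641984 110.17032980918884
frame x in tool [-0.711  0.703  0.003] frame y [0.703 0.711 0.002]
the job is handed in; nothing more can be done
None
```

I handed the job in at 25.8 s: spacer and bushing are threaded home on the bolt and released, the stud is swung true, and the square is still gripped and pressed into the corner with about 30 N; most of the plate face was hidden behind the gripper, so contact there is judged from the push force, and I did not re-check the bystanders.

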